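# Release the soil mill's screen cassette with a ratchet

## Task

The screen cassette of this soil mill is locked in by the yellow dog under a hex bolt, and the ratchet on that bolt is still set to tighten. Flip the ratchet's black direction lever right over to its loosening side (the green dot), then swing the ratchet handle back and forth so that its anticlockwise strokes (seen from above) back the bolt off until the yellow dog has made at least a quarter turn from its locked position. Then slide the cassette by its blue tab out to the front as far as it goes, leaving the lever on loosen and the jar, carton and brush where they are.

Things in the scene. Friction and masses are not known exactly. Their poses are not given: they have to be found in the camera images.
- mill: Fixed grey mill, deck top 80 mm over the bench. Origin on the bench below the bolt axis; own x to the back (cassette slides out to own -x, the front), z up. Deck: x -94 to 174, y -99 to 169 mm. Green housing y 173 to 303, 130 mm high, its hopper to 189. Posts (radius 6, top at 138 mm, own x +-56, y -51) flank the handle's swing. Green dot on deck at own (-70, 0): where the dog points after a quarter turn.
- head_top (a point): Point on the upright axis of the bolt, ratchet and lever, on top of the ratchet's round steel head (136 mm above the bench; head radius 28 mm, from 111 to 136 mm high).
- handle (a joint): Ratchet handle about the bolt axis, rad, 0 to 1.2 (hard stops), grows anticlockwise from above; at 0.6 it points along the mill's own -y, at 0 to 0.6 rad clockwise of that. Captive, stays where left. Lever on tighten: anticlockwise clicks freely, clockwise blocks within the play. Lever on loosen: anticlockwise turns the bolt after up to 0.31 rad play (1.5 N m, 12 N at the grip), clockwise clicks back freely (0.35 N m).
- handle_grip (a point): Centre of the round black grip of the ratchet handle, 26 mm diameter, level, axis 123 mm above the bench, 130 mm from the bolt axis; the grip runs from 88 to 178 mm from that axis, free on both sides and outside the deck also from below. Own -y points outward along the handle, z up.
- lever (a joint): Direction lever on top of the ratchet head, turning about the bolt axis relative to the handle, rad: 0 = tighten (as found), 1.0 = loosen; it grows CLOCKWISE seen from above, from the red dot on the head towards the green dot. It has stops at both ends, moves with about 0.13 N m (4 to 5 N at the tab) and stays where it is left, so push it right to its stop.
- lever_tab (a point): Centre of the lever's upright black tab: 7 mm thick, 30 mm long (8 to 38 mm from the bolt axis), 139 to 163 mm above the bench; this point is 29 mm from the axis. It stands radially, opposite the handle: at tighten 0.5 rad anticlockwise of the direction opposite to the handle, at loosen 0.5 rad clockwise of it. Own y points outward along the tab.
- bolt (a joint): Angle of the hex bolt with its yellow dog, rad: 0 = tight (dog locks the cassette), grows anticlockwise seen from above, end at 2.6; stiff, it stays where it is left.
- dog_tip (a point): Top of the yellow dog (flat bar 16 mm wide, 60 mm long from the bolt axis, 83 to 95 mm above the bench) 52 mm from the bolt axis. Locked it points to the mill's own +y, in front of the cassette's lug; turned a quarter it points to own -x.
- cassette (a joint): Travel of the screen cassette towards the mill's front (own -x), m: 0 = in, 0.08 = out against its stop. Slides with about 2 N once the dog has turned away; blocked at about 2 mm before that. It stays where it is left.
- tab (a point): Centre of the blue upright tab at the cassette's front edge: 8 mm thick in the mill's x, 44 mm wide in y, 96 to 126 mm above the bench. Behind it (own +x) lies the flat screen, 120 x 70 mm, surface 90 mm above the bench, frame 96, free from above. Axes as the mill's; as found at own (15.5, 100, 111) mm of the mill.
- jar_mid (a point): Centre of a closed jar, 56 mm diameter, 75 mm high, standing on the bench; bystander.
- carton_mid (a point): Centre of a small brown sample carton 60 x 45 x 80 mm, standing on the bench; bystander.
- brush: Bench brush 160 mm long lying on the bench, bystander; origin at the middle of its underside.

How it is judged:
On the way, in this order (a step that is already met when the one before it is completed fails the run):
1. the direction lever is flipped to loosen while the bolt is still in its locked range (value of joint lever above 0.8 rad and value of joint bolt below 0.5 rad), for 0.2 s.
2. the bolt is backed off about a quarter turn with the cassette still in (value of joint bolt above 1.4 rad and value of joint lever above 0.8 rad and value of joint cassette below 0.02 m), for 0.2 s.
At the end, for the whole second after the job is handed in: The cassette is out by more than 70 mm of its 80 mm and at rest, the bolt is backed off by more than 1.4 rad, the lever is on loosen (above 0.8), and jar, carton and brush are within 25 mm of where they started (value of joint cassette above 0.07 m and value of joint bolt above 1.4 rad and value of joint lever above 0.8 rad and velocity of joint cassette below 0.01 m/s and distance of each of jar_mid, carton_mid, brush from where it was at the start of the episode below 0.025 m); the robot touches nothing.
It fails at once if a bystander (jar, carton or brush) is shoved more than 40 mm away (distance of any of jar_mid, carton_mid, brush from where it was at the start of the episode above 0.04 m).
It also fails if it takes over 72 s, if anything falls off the work surface, if the arm or the gripper's body presses on something with over 40 N, if the wrist force passes 120 N, or if a joint passes its speed limit or range.

## Robot

A 6-joint arm with a two-finger parallel gripper is mounted at the origin on the work surface. World frame = base frame: x ahead of the robot, y to its left, z up, the work surface at z = 0. Lengths are in m, angles in rad, forces in N, time in s.
With the tool pointing down it reaches from about 0.275 to 0.725 m from the base axis. Payload 5.6 kg.
Tool frame: the origin (TCP) lies midway between the tips of the shut fingers; the grasp point (between the pads) lies 19 mm behind it; z points along the fingers, y is the direction in which the jaws open and shut (so a half turn about z gives the same grasp; the last joint's range is limited). The gripper opens to 85 mm and grips with 20 to 120 N. Pads are 22 mm wide; open, the fingers measure 114 mm over their backs; the gripper's body (76 mm by 85 mm) begins 54 mm behind the grasp point. The pads swing forward as they close: fully open they stand 13 mm farther back than shut.
Start: joints at [1.532, 0.255, 0.108, 0, -1.424, -0.285], TCP at [0.175, 0.521, 0.231] pointing down, gripper open.
Joint ranges: [-2.95, 2.95], [-1.21, 1.97], [-1.09, 1.5], [-2.87, 1.71], [-2.94, -0.07], [-3.05, 3.05]. Speed limits (rad/s): [2.57, 2.57, 3.14, 3.14, 3.14, 3.14].

## Interface

Orientations are given as a unit quaternion [w, x, y, z].
In Python, from rig import bot gives the robot as it stands. The module is installed in compiled form; this text tells all that it offers.
- The arm moves only by the tool arm_command, never from a script. Its arguments are lists of equal length, an entry for each row: "hand": the closure in counts, from 0 (fully open) to 255 (shut); "xyz": the shift along the tool's x, y, z in mm, a list of three; "twist": the turn, a rotation vector about the tool's x, y, z in rad, a list of three. In form: {"hand": [hand, ...], "xyz": [[x, y, z], ...], "twist": [[wx, wy, wz], ...]}. A call has 1 to 20 rows; each row shifts and turns the commanded pose from where the row before left it, along the tool's axes as they then stand; what a row does not reach is not made up. A row lasts 1/12 s, in which the tool goes at most 41.7 mm and 7.16 degrees, less where a joint would pass 70% of its speed; a pose out of reach is approached as far as the arm can. A call with a gripper value outside its range is refused whole. The fingers move at their own pace and stop on an object; the grip force is fixed at half the most. Time passes only in rows, so rows that do not move let the fingers close. It gives the time, the measured TCP pose, the force and the opening at its end, in the units of the state.
- bot.read_state(): the state, without advancing time (a new reading comes with each control period).
- bot.capture(name): name is "side" or "top"; returns the picture (420x560x3 uint8, red, green, blue); there is no depth.
- bot.camera_model(name): a dict with "K" (3x3 intrinsics, pixels), "pose" (4x4, takes a point from camera to world coordinates). Camera axes: x right, y down, z forward; pixel columns grow to the right and rows downward; lengths in m; the calibration is good to about 2 mm. A picture is of the moment at which its call begins. camera_model takes no time and is no camera call.
- bot.close_job(): hands the job in, once; it reports no verdict.
Trained networks look in the newest picture that a camera, given by its name, has taken for a name from the list of things; names that differ only in an ending like _2 or _b are one class to them, and where a whole thing is asked for, a point or a joint stands for the part that bears it (a point fixed in the world has none). Each returns a list of dicts, best first, with "score" (0 to 1); they miss things now and then, are a little off and sometimes report something else, mostly with a low value. They report only what shows in the picture. A call takes as long as a camera call.
- bot.outline_of(target, camera): "mask" (420x560 bool, what is visible of it) and "rect" ([left, top, right, bottom] in pixels, round what is visible of it).
- bot.place_of(target, camera): "xy" ([column, row] in pixels: a listed point, or the origin of a listed thing).
The state is a dict: "t": time; "joints": joint angles; "joint_velocities": joint speeds; "joint_efforts": joint torques, N m; "tool_pos": TCP position; "ee_rot": TCP orientation; "ft_force": force on the tool from outside, world axes, zero at the start; "moment": the same for the moment, N m; "finger_gap": opening from 0.0 (shut) to 1.0 (fully open).
Only numpy, scipy, OpenCV 4.12 (cv2) and the standard library are available. Lean on these libraries where they do the work, as an engineer would, in place of code of your own. Each camera call takes 0.05 s, during which the arm holds its last target.

## Working session

There is one attempt and no reset: what is moved stays moved. The work goes in short steps, Python scripts to look and compute and a tool call to move; the robot and the scene stay as the last step left them, time stands still between calls to the robot, and variables do not carry over. Pictures are saved under pics/ and viewed, and the job is handed in when it is done.

Besides the shell and the picture viewer there is one more tool, called after "Emit:" as name(argument=value, ...), one argument or row to a line, values as JSON. arm_command: Moves the arm, as the interface text tells. Its arguments: {"type":"object","properties":{"hand":{"type":"array","items":{"type":"number"}},"xyz":{"type":"array","items":{"type":"array","items":{"type":"number"}}},"twist":{"type":"array","items":{"type":"array","items":{"type":"number"}}}},"required":["hand","xyz","twist"]}

```bash
mkdir -p pics; ls
cat > h.py <<'E'
import numpy as np, cv2
from rig import bot
def snap(n,f):
    im=bot.capture(n); cv2.imwrite(f'pics/{f}.png',im[:,:,::-1]); return im
def proj(n,p):
    m=bot.camera_model(n);T=np.linalg.inv(m['pose']);q=T[:3,:3]@np.array(p)+T[:3,3];q=m['K']@q;return q[:2]/q[2]
def atz(n,uv,z):
    m=bot.camera_model(n);P=m['pose'];d=P[:3,:3]@np.linalg.inv(m['K'])@np.array([*uv,1.]);o=P[:3,3];return o+d*(z-o[2])/d[2]
E
python3 - <<'E'
from h import *
np.set_printoptions(precision=4,suppress=True)
snap('top','t0');snap('side','s0')
zs=dict(head_top=.136,handle_grip=.123,lever_tab=.163,dog_tip=.095,tab=.111,jar_mid=.0375,carton_mid=.04,brush=0,mill=0)
for k,z in zs.items():
  for c in('top','side'):
    r=bot.place_of(k,c)[:2]
    for a in r: print(k,c,round(a['score'],2),np.array(a['xy']),atz(c,a['xy'],z))
print(bot.read_state())
for c in('top','side'):print(bot.camera_model(c))
E
```

```text
pics
head_top top 0.82 [254.7 193.4] [ 0.5814 -0.0088  0.136 ]
head_top side 0.59 [269.2 213.5] [ 0.579  -0.0048  0.136 ]
handle_grip top 0.66 [310.2 235.2] [ 0.5035 -0.1089  0.123 ]
handle_grip side 0.83 [316.7 174.5] [ 0.5025 -0.1159  0.123 ]
lever_tab top 0.8 [241.7 191.3] [0.5831 0.0122 0.163 ]
lever_tab side 0.49 [346.6 168.5] [ 0.4568 -0.0856  0.163 ]
dog_tip top 0.62 [228.8 189. ] [0.5944 0.0434 0.095 ]
dog_tip side 0.8 [260.7 255.2] [0.5899 0.0449 0.095 ]
tab top 0.87 [207.  176.1] [0.618  0.0822 0.111 ]
tab top 0.43 [195. 260.] [0.4612 0.106  0.111 ]
tab side 0.84 [235.1 270.6] [0.623  0.0868 0.111 ]
jar_mid top 0.98 [196.1 261.5] [0.4538 0.1187 0.0375]
jar_mid top 0.4 [310.6 237.8] [ 0.4975 -0.1144  0.0375]
jar_mid side 0.82 [346. 322.] [0.4587 0.121  0.0375]
jar_mid side 0.53 [314.7 177.8] [ 0.4997 -0.2061  0.0375]
carton_mid top 0.58 [370.9 276.4] [ 0.4178 -0.234   0.04  ]
carton_mid side 0.55 [349.5 169.7] [ 0.4266 -0.2319  0.04  ]
carton_mid side 0.54 [269.2 211.5] [ 0.5871 -0.1032  0.04  ]
brush top 0.67 [366.5 192. ] [ 0.5919 -0.2374  0.    ]
brush side 0.96 [271.3 18
[... 547 characters left out ...]
 array([-0.0531, -0.0452,  0.0114]), 'finger_gap': 0.9956695913126544}
{'K': array([[445.0916,   0.    , 282.2849],
       [  0.    , 445.0916, 208.1482],
       [  0.    ,   0.    ,   1.    ]]), 'pose': array([[-0.0184, -0.9984,  0.054 ,  0.5099],
       [-0.9998,  0.0187,  0.0051, -0.0627],
       [-0.0061, -0.0539, -0.9985,  0.9436],
       [ 0.    ,  0.    ,  0.    ,  1.    ]])}
{'K': array([[410.9591,   0.    , 284.2061],
       [  0.    , 410.9591, 209.2275],
       [  0.    ,   0.    ,   1.    ]]), 'pose': array([[-0.9994, -0.0269,  0.0221,  0.5419],
       [-0.0347,  0.7092, -0.7041,  0.437 ],
       [ 0.0033, -0.7045, -0.7097,  0.5916],
       [ 0.    ,  0.    ,  0.    ,  1.    ]])}
```

Run:
```python
import cv2
for f,(a,b,c,d) in {'t0':(100,310,140,420),'s0':(100,380,120,493)}.items():
    i=cv2.imread(f'pics/{f}.png')[a:b,c:d]; s=min(800/i.shape[1],600/i.shape[0]); cv2.imwrite(f'pics/{f}z.png',cv2.resize(i,None,fx=s,fy=s,interpolation=cv2.INTER_CUBIC)); print(s)
```

```text
2.857142857142857
2.142857142857143
```

View pics/t0z.png

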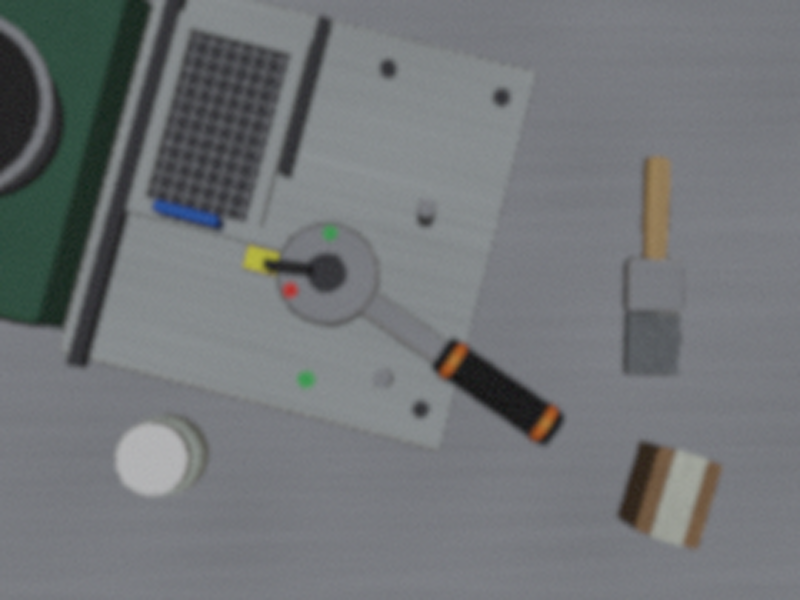

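View pics/s0z.png

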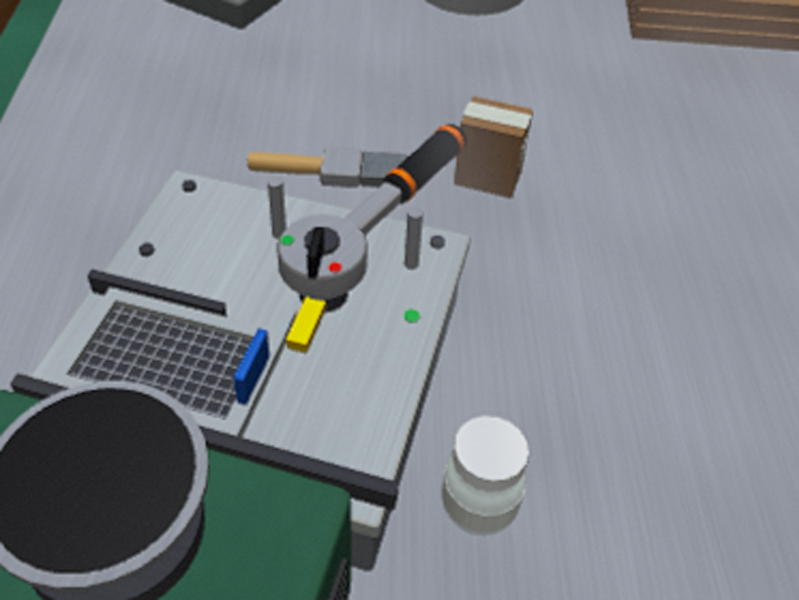

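The top view shows the head at about (255,196), the grip at (312,237), the lever tab pointing left to the red dot at (242,192), and the dog at (231,191). The jar and carton are clear of the swing. I'll fit the mill pose and handle angle next.

```bash
cat >> h.py <<'E'
from scipy.optimize import least_squares
def model(q):
    x,y,w,h=q[:4]; R=lambda a:np.array([np.cos(a),np.sin(a)])
    o=np.array([x,y]); hd=w-np.pi/2+h-.6
    P=lambda a,r,z:np.array([*(o+r*R(a)),z])
    M=lambda a,b,z:np.array([*(o+a*R(w)+b*R(w+np.pi/2)),z])
    return P,M,hd
E
python3 - <<'E'
from h import *
np.set_printoptions(precision=4,suppress=True)
obs=[('head_top','top',[254.7,193.4]),('head_top','side',[269.2,213.5]),('head_top','top',[254.8,195.5]),('grip','top',[310.2,235.2]),('grip','side',[316.7,174.5]),('dog','top',[228.8,189]),('dog','side',[260.7,255.2]),('tab','top',[207,176.1]),('tab','side',[235.1,270.6]),('lev','top',[241.7,191.3]),
('c','top',[140+440/2.857,100+447/2.857]),('d','top',[140+530/2.857,100+75/2.857])]
def pts(q):
    P,M,hd=model(q)
    return dict(head_top=P(0,0,.136),grip=P(hd,.13,.123),dog=M(0,.052,.095),tab=M(.0155,.1,.111),lev=P(hd+np.pi+.5,.029,.151),c=M(-.094,-.099,.08),d=M(.174,-.099,.08))
def res(q):
    p=pts(q); return np.concatenate([proj(c,p[k])-u for k,c,u in obs])
s=least_squares(res,[.58,-.007,-.24,.2],loss='soft_l1');print(s.x)
for o,r in zip(obs,res(s.x).reshape(-1,2)):print(o[:2],r)
P,M,hd=model(s.x);print(pts(s.x),hd,hd+np.pi+.5)
for c,z in(('top','t0'),('side','s0')):
    im=cv2.imread(f'pics/{z}.png')
    im=cv2.resize(im,None,fx=3,fy=3)
    for k,p in pts(s.x).items():
        u=proj(c,p)*3+1;cv2.circle(im,tuple(int(v) for v in u),4,(255,0,255),1)
    for a in np.arange(0,6.28,.15):
        u=proj(c,P(a,.028,.136))*3+1;cv2.circle(im,tuple(int(v) for v in u),1,(0,255,255),-1)
    u=proj(c,P(0,0,.13))*3; a,b=int(u[0]),int(u[1]);cv2.imwrite(f'pics/{z}f.png',im[max(0,b-300):b+300,max(0,a-400):a+400])
E
```

```text
[ 0.5793 -0.0074 -0.2622  0.2313]
('head_top', 'top') [-0.7673  1.1633]
('head_top', 'side') [-0.0934 -1.1889]
('head_top', 'top') [-0.8673 -0.9367]
('grip', 'top') [1.888  0.4334]
('grip', 'side') [0.0054 1.3   ]
('dog', 'top') [0.3084 0.8485]
('dog', 'side') [-1.7287 -1.0965]
('tab', 'top') [-1.6006 -1.1347]
('tab', 'side') [ 2.0895 -0.8748]
('lev', 'top') [-4.4567  0.7491]
('c', 'top') [-0.2808 -0.0537]
('d', 'top') [ 1.0091 -2.9674]
{'head_top': array([ 0.5793, -0.0074,  0.136 ]), 'grip': array([ 0.5026, -0.1124,  0.123 ]), 'dog': array([0.5928, 0.0428, 0.095 ]), 'tab': array([0.6202, 0.0852, 0.111 ]), 'lev': array([0.5831, 0.0214, 0.151 ]), 'c': array([ 0.4628, -0.0786,  0.08  ]), 'd': array([ 0.7217, -0.1481,  0.08  ])} -2.2016479005298293 1.4399447530599638
```

View pics/t0f.png

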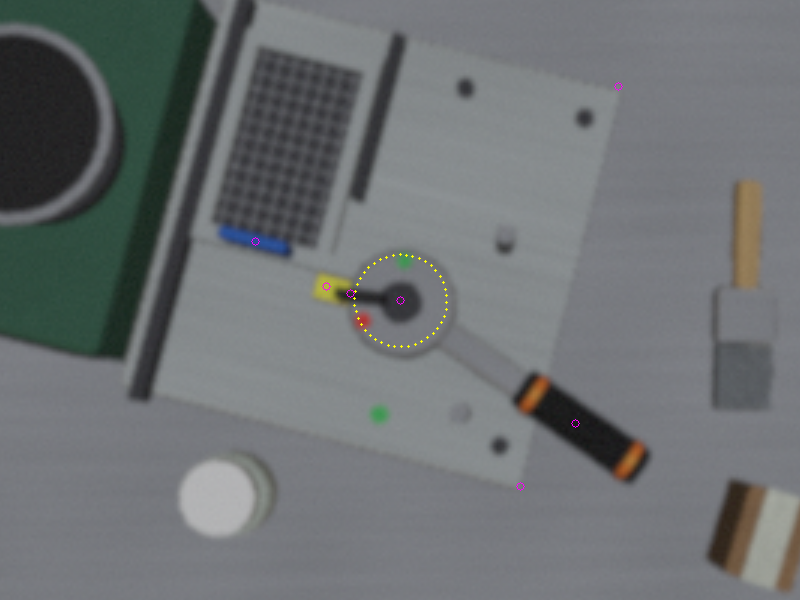

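View pics/s0f.png

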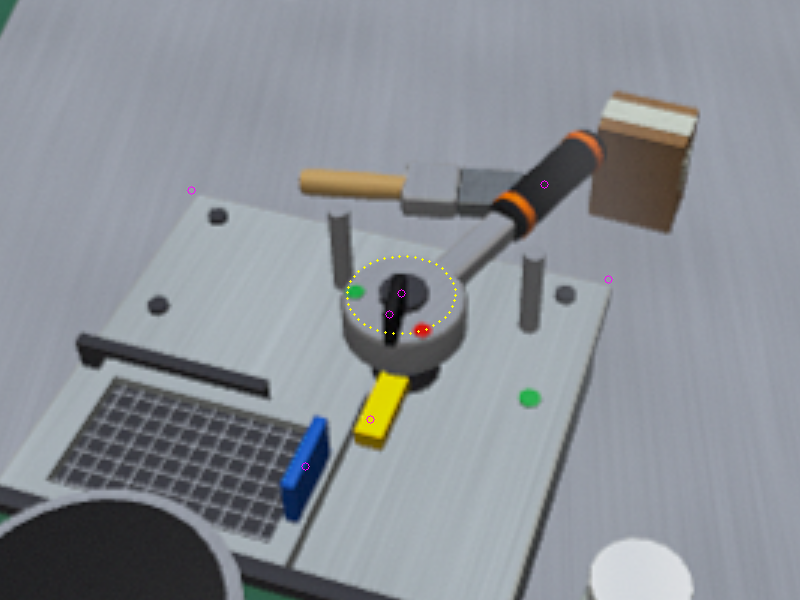

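Emit:
arm_command(
  hand=[190, 190, 190, 190, 190, 190, 190, 190, 190, 190, 190, 190, 190, 190, 190, 190, 190, 190, 190, 190],
  xyz=[
    [27, 17, -4],
    [27, 17, -4],
    [27, 17, -4],
    [27, 17, -4],
    [27, 17, -4],
    [27, 17, 0],
    [27, 17, 0],
    [27, 17, 0],
    [27, 17, 0],
    [27, 17, 0],
    [27, 17, 0],
    [27, 17, 0],
    [27, 17, 0],
    [27, 17, 0],
    [27, 17, 0],
    [27, 17, 0],
    [27, 17, 0],
    [27, 17, 0],
    [27, 17, 0],
    [27, 17, 0],
  ],
  twist=[
    [0, 0, 0],
    [0, 0, 0],
    [0, 0, 0],
    [0, 0, 0],
    [0, 0, 0],
    [0, 0, 0],
    [0, 0, 0],
    [0, 0, 0],
    [0, 0, 0],
    [0, 0, 0],
    [0, 0, 0],
    [0, 0, 0],
    [0, 0, 0],
    [0, 0, 0],
    [0, 0, 0],
    [0, 0, 0],
    [0, 0, 0],
    [0, 0, 0],
    [0, 0, 0],
    [0, 0, 0],
  ],
)

```text
t: 2.67
tool_pos: [0.5795, 0.0258, 0.2513]
ee_rot: [-0.0, 0.987, -0.161, 0.0]
ft_force: [0.6, 0.7, -0.1]
finger_gap: 0.257
```

Emit:
arm_command(
  hand=[190, 190, 190, 190, 190, 190, 190, 190, 190, 190, 190, 190],
  xyz=[
    [0, 0, 0],
    [0, 0, 0],
    [0, 0, 0],
    [0, 0, 0],
    [0, 0, 0],
    [0, 0, 0],
    [0, 0, 0],
    [0, 0, 0],
    [0, 0, 0],
    [0, 0, 0],
    [0, 0, 0],
    [0, 0, 0],
  ],
  twist=[
    [0, 0, 0.116],
    [0, 0, 0.116],
    [0, 0, 0.116],
    [0, 0, 0.116],
    [0, 0, 0.116],
    [0, 0, 0.116],
    [0, 0, 0.116],
    [0, 0, 0.116],
    [0, 0, 0.116],
    [0, 0, 0.116],
    [0, 0, 0.116],
    [0, 0, 0.111],
  ],
)

```text
t: 3.67
tool_pos: [0.5787, 0.0273, 0.2512]
ee_rot: [-0.0, -0.654, 0.757, 0.0]
ft_force: [-0.7, -0.4, 0.4]
finger_gap: 0.252
```

```bash
cat >> h.py <<'E'
def st(tgt=None,yaw=None):
    s=bot.read_state();w,x,y,z=s['ee_rot']
    from scipy.spatial.transform import Rotation as Ro
    R=Ro.from_quat([x,y,z,w]).as_matrix();yx=np.arctan2(R[1,0],R[0,0])
    print('t',s['t'],'p',s['tool_pos'].round(4),'yaw',round(yx,4),'tilt',R[:,2].round(3),'F',s['ft_force'].round(1),'gap',round(s['finger_gap'],3),'j',s['joints'].round(2))
    if tgt is not None: print('tool mm',(R.T@(np.array(tgt)-s['tool_pos'])*1000).round(1))
    if yaw is not None: print('twist z',-(yaw-yx))
    return R,s
E
python3 - <<'E'
from h import *
st([.583,.0207,.143],-1.71)
E
```

```text
t 3.6667 p [0.5787 0.0273 0.2512] yaw -1.7166 tilt [-0.  0. -1.] F [-0.7 -0.4  0.4] gap 0.252 j [ 0.32  0.31  0.23 -0.   -1.49 -0.46]
tool mm [  5.9  -5.2 108.2]
twist z -0.006592327596666836
```

Emit:
arm_command(
  hand=[190, 190, 190, 190, 190, 190],
  xyz=[
    [6, -5, 15],
    [0, 0, 20],
    [0, 0, 20],
    [0, 0, 20],
    [0, 0, 0],
    [0, 0, 0],
  ],
  twist=[
    [0, 0, 0],
    [0, 0, 0],
    [0, 0, 0],
    [0, 0, 0],
    [0, 0, 0],
    [0, 0, 0],
  ],
)

```text
t: 4.17
tool_pos: [0.5824, 0.0204, 0.1759]
ee_rot: [-0.001, -0.656, 0.755, 0.0]
ft_force: [0.2, -1.2, 0.7]
finger_gap: 0.253
```

```bash
cat >> h.py <<'E'
def zoom(n,f,uv,s=4):
    im=snap(n,f);a,b=int(uv[0]),int(uv[1]);w,h=int(400/s),int(300/s)
    cv2.imwrite(f'pics/{f}.png',cv2.resize(im[max(0,b-h):b+h,max(0,a-w):a+w,::-1],None,fx=s,fy=s,interpolation=cv2.INTER_CUBIC))
E
python3 - <<'E'
from h import *
st([.583,.0207,.143],-1.71)
zoom('side','s1',proj('side',[.58,.0,.15]),5)
zoom('top','t1',proj('top',[.58,.0,.15]),5)
E
```

```text
t 4.1667 p [0.5824 0.0204 0.1759] yaw -1.7107 tilt [-0.002 -0.001 -1.   ] F [ 0.2 -1.2  0.7] gap 0.253 j [ 0.3   0.34  0.09  0.   -1.32 -0.44]
tool mm [-0.4 -0.6 32.9]
twist z -0.0007030929423392784
```

View pics/s1.png

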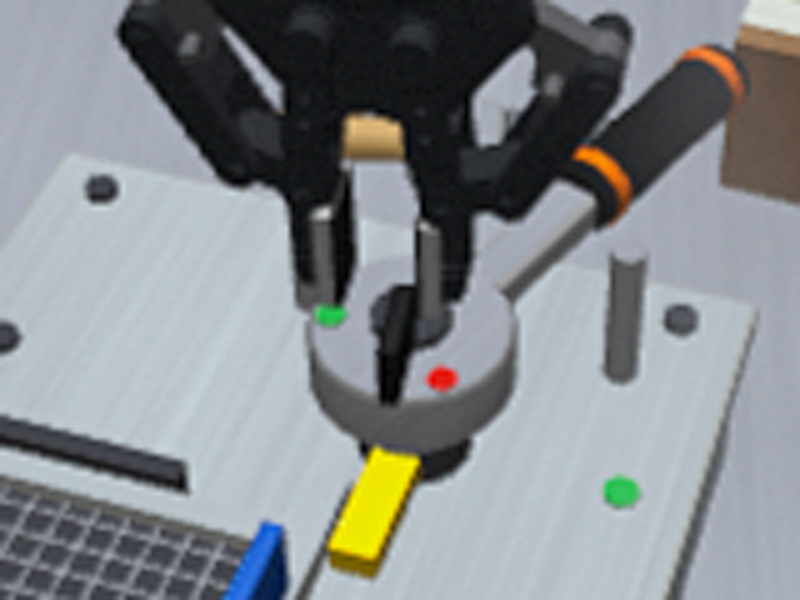

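View pics/t1.png

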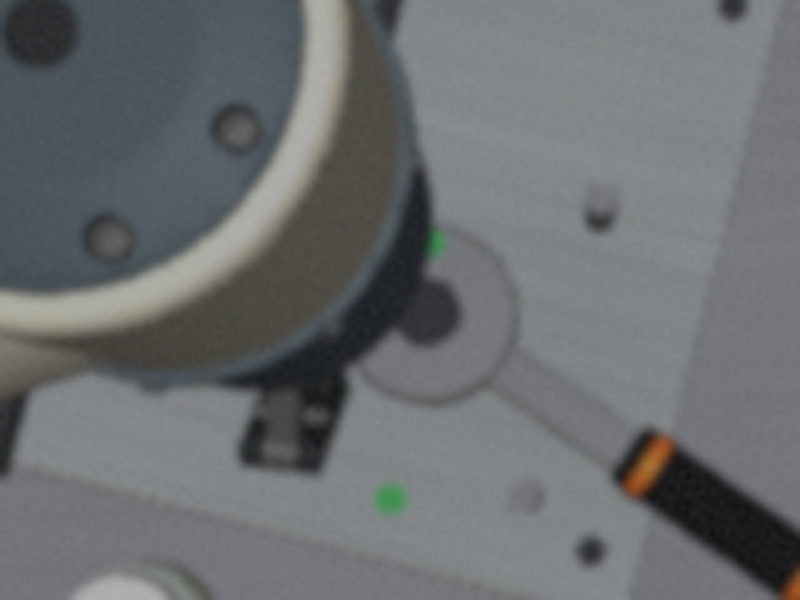

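The fingers straddle the tab. It sits about 2–3 mm towards the right (-x) finger, so I'll shift +2 mm and descend.

Emit:
arm_command(
  hand=[190, 190, 190, 190, 190, 190],
  xyz=[
    [0, 2, 6],
    [0, 0, 9],
    [0, 0, 9],
    [0, 0, 8],
    [0, 0, 0],
    [0, 0, 0],
  ],
  twist=[
    [0, 0, 0],
    [0, 0, 0],
    [0, 0, 0],
    [0, 0, 0],
    [0, 0, 0],
    [0, 0, 0],
  ],
)

```text
t: 4.77
tool_pos: [0.5804, 0.0207, 0.1435]
ee_rot: [-0.001, -0.656, 0.755, 0.0]
ft_force: [0.6, -1.3, 1.3]
finger_gap: 0.256
```

Run:
```python
from h import *
st()
zoom('side','s2',proj('side',[.58,.0,.15]),5)
# arc plan: per 0.1 rad clockwise step about axis
```

```text
t 4.7667 p [0.5804 0.0207 0.1435] yaw -1.7108 tilt [-0.002 -0.001 -1.   ] F [ 0.6 -1.3  1.3] gap 0.256 j [ 0.3   0.36  0.02  0.   -1.24 -0.44]
```

View pics/s2.png

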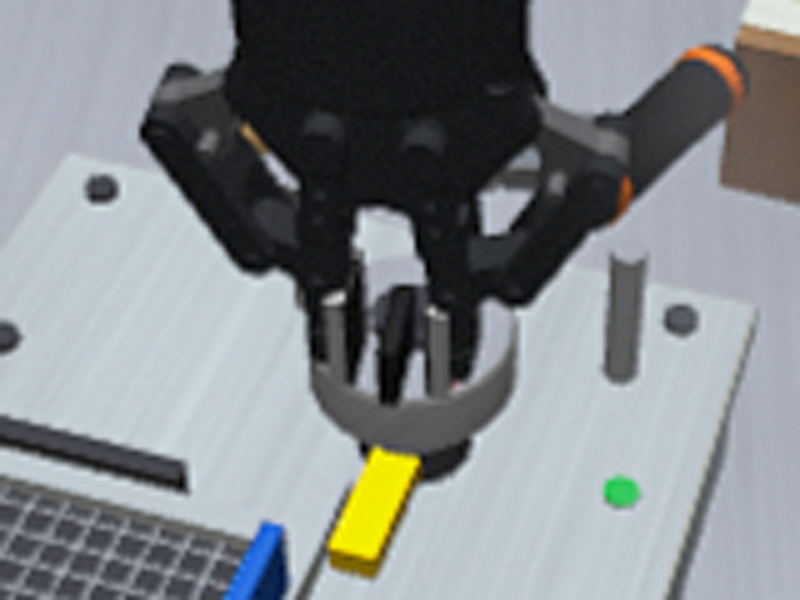

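Emit:
arm_command(
  hand=[190, 190, 190, 190, 190, 190, 190, 190, 190, 190, 190, 190, 190],
  xyz=[
    [0.1, -2.9, 0],
    [0.1, -2.9, 0],
    [0.1, -2.9, 0],
    [0.1, -2.9, 0],
    [0.1, -2.9, 0],
    [0.1, -2.9, 0],
    [0.1, -2.9, 0],
    [0.1, -2.9, 0],
    [0.1, -2.9, 0],
    [0.1, -2.9, 0],
    [0.1, -2.9, 0],
    [0.1, -2.9, 0],
    [0, 0, 0],
  ],
  twist=[
    [0, 0, 0.1],
    [0, 0, 0.1],
    [0, 0, 0.1],
    [0, 0, 0.1],
    [0, 0, 0.1],
    [0, 0, 0.1],
    [0, 0, 0.1],
    [0, 0, 0.1],
    [0, 0, 0.1],
    [0, 0, 0.1],
    [0, 0, 0.1],
    [0, 0, 0.1],
    [0, 0, 0],
  ],
)

```text
t: 5.9
tool_pos: [0.6046, 0.0002, 0.1443]
ee_rot: [-0.001, -0.113, 0.994, 0.001]
ft_force: [-3.4, 2.4, 1.1]
finger_gap: 0.254
```

Run:
```python
from h import *
st()
zoom('side','s3',proj('side',[.58,.0,.15]),5)
zoom('top','t3',proj('top',[.54,-.05,.15]),5)
```

```text
t 5.9 p [6.046e-01 2.000e-04 1.443e-01] yaw -2.916 tilt [-0.002  0.002 -1.   ] F [-3.4  2.4  1.1] gap 0.254 j [ 0.26  0.4   0.09 -0.   -1.27 -1.6 ]
```

View pics/s3.png

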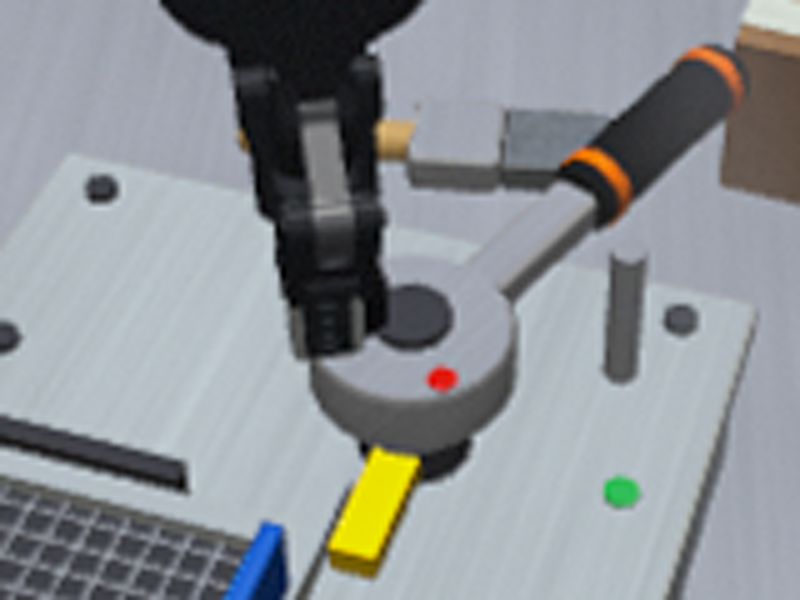

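View pics/t3.png

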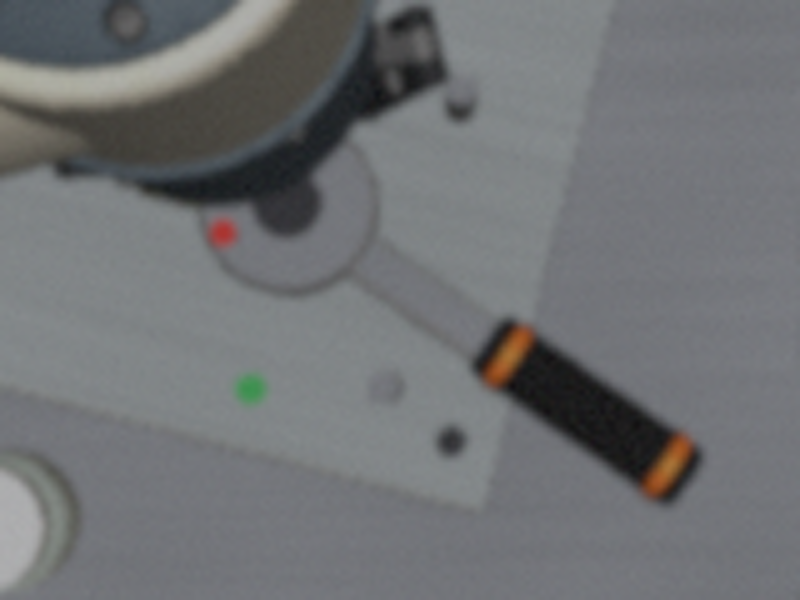

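Emit:
arm_command(
  hand=[190, 190, 190],
  xyz=[
    [0, -2, 0],
    [0, -2, 0],
    [0, 0, 0],
  ],
  twist=[
    [0, 0, 0.07],
    [0, 0, 0.07],
    [0, 0, 0],
  ],
)

```text
t: 6.25
tool_pos: [0.6047, -0.0021, 0.1442]
ee_rot: [-0.001, -0.044, 0.999, 0.002]
ft_force: [-6.5, 8.0, 3.2]
finger_gap: 0.253
```

Run:
```python
from h import *
st()
zoom('top','t4',proj('top',[.54,-.05,.15]),5)
```

```text
t 6.25 p [ 0.6047 -0.0021  0.1442] yaw -3.0536 tilt [-0.002  0.004 -1.   ] F [-6.5  8.   3.2] gap 0.253 j [ 0.25  0.4   0.1  -0.01 -1.27 -1.73]
```

View pics/t4.png

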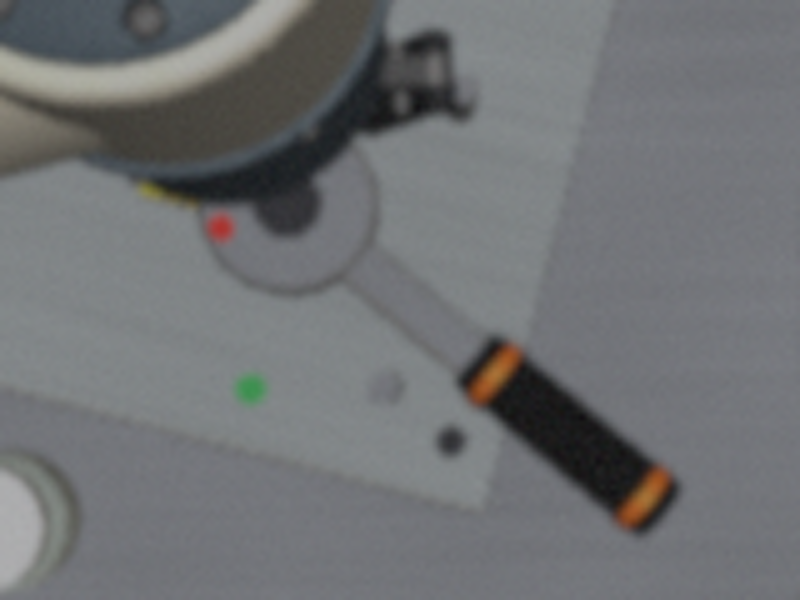

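The handle is now clicking clockwise, so the lever is on its loosen stop. I'll back off, lift, and check.

Emit:
arm_command(
  hand=[190, 190, 190, 190, 170, 150],
  xyz=[
    [0, 5, 0],
    [0, 2, -10],
    [0, 0, -30],
    [35, 0, -5],
    [40, 0, 0],
    [40, 0, 0],
  ],
  twist=[
    [0, 0, 0],
    [0, 0, 0],
    [0, 0, 0],
    [0, 0, 0],
    [0, 0, 0],
    [0, 0, 0],
  ],
)

```text
t: 6.8
tool_pos: [0.491, -0.0085, 0.1906]
ee_rot: [0.001, -0.045, 0.999, -0.0]
ft_force: [0.3, 0.5, 0.3]
finger_gap: 0.412
```

Run:
```python
from h import *
R,s=st()
zoom('side','s5',proj('side',[.55,-.03,.13]),4)
for c in('top','side'):
  for k,z in(('handle_grip',.123),('lever_tab',.151)):
    for a in bot.place_of(k,c)[:1]:
      p=atz(c,a['xy'],z); d=p[:2]-[.579,-.008]; print(k,c,a['score'],p,np.arctan2(d[1],d[0]),np.hypot(*d));
```

```text
t 6.8 p [ 0.491  -0.0085  0.1906] yaw -3.0509 tilt [ 0.003 -0.    -1.   ] F [0.3 0.5 0.3] gap 0.412 j [ 0.3   0.15 -0.12  0.   -1.29 -1.78]
handle_grip top 0.63 [ 0.49419056 -0.10410677  0.123     ] -2.2938304040940998 0.12817625213277314
handle_grip side 0.8 [ 0.49273611 -0.09871842  0.123     ] -2.331030440036647 0.12518502388399774
lever_tab side 0.87 [ 0.60598666 -0.00061332  0.151     ] 0.26717217088296485 0.027979331922261482
```

View pics/s5.png

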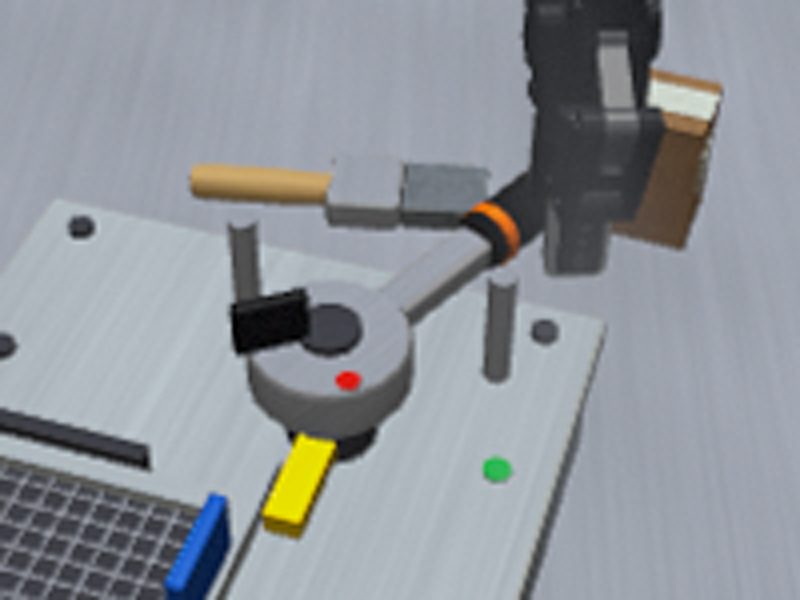

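Emit:
arm_command(
  hand=[135, 135, 135, 135, 135, 135, 135, 135, 135, 135, 135, 135],
  xyz=[
    [3, -33, 0],
    [4, -33, 0],
    [3, -32, 0],
    [0, 0, 0],
    [0, 0, 0],
    [0, 0, 0],
    [0, 0, 0],
    [0, 0, 0],
    [0, 0, 0],
    [0, 0, 0],
    [0, 0, 30],
    [0, 0, 0],
  ],
  twist=[
    [0, 0, 0],
    [0, 0, 0],
    [0, 0, 0],
    [0, 0, -0.106],
    [0, 0, -0.106],
    [0, 0, -0.106],
    [0, 0, -0.106],
    [0, 0, -0.106],
    [0, 0, -0.106],
    [0, 0, -0.106],
    [0, 0, 0],
    [0, 0, 0],
  ],
)

```text
t: 8.05
tool_pos: [0.489, -0.1063, 0.1554]
ee_rot: [-0.003, -0.404, 0.915, 0.002]
ft_force: [-0.4, 0.2, -1.6]
finger_gap: 0.469
```

Run:
```python
from h import *
R,s=st([.4895,-.1063,.1],-2.31)
zoom('side','s6',proj('side',[.5,-.1,.13]),5)
zoom('top','t6',proj('top',[.5,-.1,.13]),5)
```

```text
t 8.05 p [ 0.489  -0.1063  0.1554] yaw -2.3096 tilt [-0.006  0.001 -1.   ] F [-0.4  0.2 -1.6] gap 0.469 j [ 0.1   0.2  -0.16 -0.   -1.22 -0.84]
tool mm [-0.5 -0.7 55.4]
twist z 0.0003918722785782869
```

View pics/s6.png

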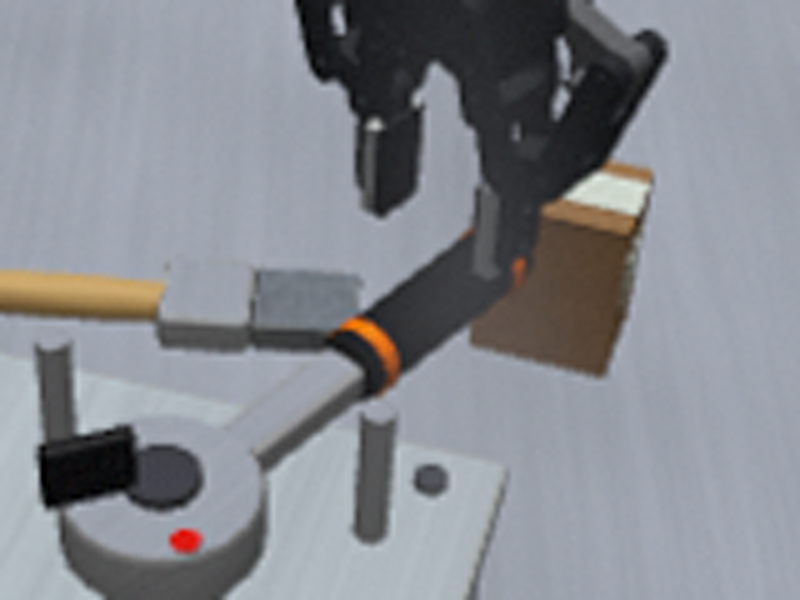

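View pics/t6.png

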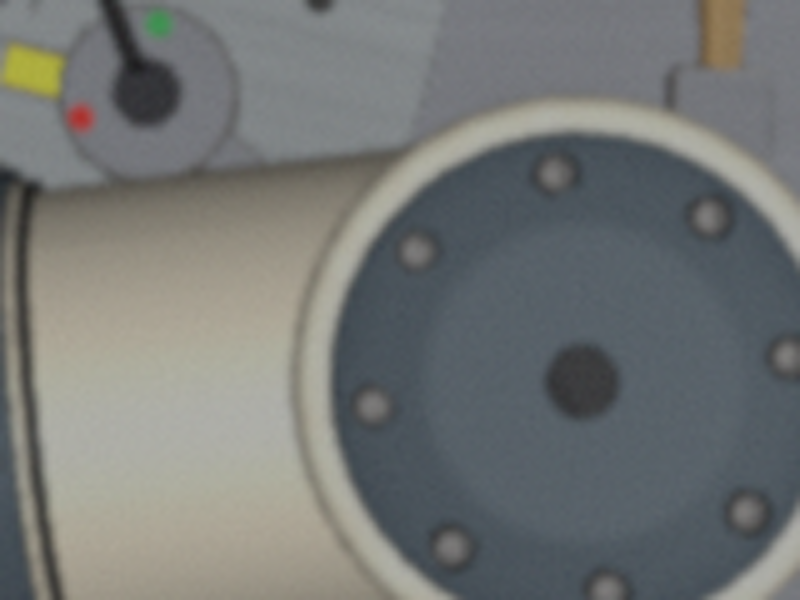

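Emit:
arm_command(
  hand=[135, 135, 135, 135, 135, 135],
  xyz=[
    [0, 0, 12],
    [0, 0, 14],
    [0, 0, 14],
    [0, 0, 14],
    [0, 0, 0],
    [0, 0, 0],
  ],
  twist=[
    [0, 0, 0],
    [0, 0, 0],
    [0, 0, 0],
    [0, 0, 0],
    [0, 0, 0],
    [0, 0, 0],
  ],
)

```text
t: 8.65
tool_pos: [0.4909, -0.1069, 0.1063]
ee_rot: [0.0, -0.405, 0.915, -0.0]
ft_force: [0.5, 0.2, -0.0]
finger_gap: 0.469
```

Run:
```python
from h import *
R,s=st([.4895,-.1063,.1],-2.31)
zoom('side','s7',proj('side',[.5,-.1,.13]),5)
```

```text
t 8.65 p [ 0.4909 -0.1069  0.1063] yaw -2.3087 tilt [ 0.001 -0.001 -1.   ] F [ 0.5  0.2 -0. ] gap 0.469 j [ 0.1   0.24 -0.24  0.   -1.09 -0.84]
tool mm [0.5 1.5 6.3]
twist z 0.0013156937370819577
```

View pics/s7.png

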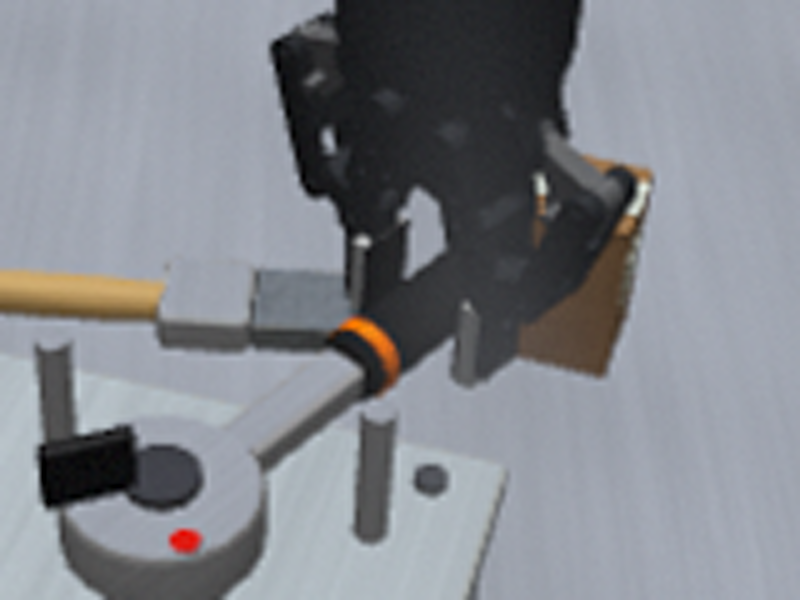

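Emit:
arm_command(
  hand=[135, 135, 135, 135],
  xyz=[
    [0, 0, 6],
    [-0.3, 9.3, 0],
    [-0.3, 9.3, 0],
    [0, 0, 0],
  ],
  twist=[
    [0, 0, 0],
    [0, 0, 0.07],
    [0, 0, 0.07],
    [0, 0, 0],
  ],
)

```text
t: 9.03
tool_pos: [0.4775, -0.0929, 0.1002]
ee_rot: [0.001, -0.339, 0.941, -0.0]
ft_force: [-0.3, 0.6, -0.6]
finger_gap: 0.47
```

Emit:
arm_command(
  hand=[135, 135, 135, 135, 135, 135, 135, 135, 135, 135, 135, 135, 135, 135, 135, 135, 135, 135, 135, 135],
  xyz=[
    [-0.2, -8, 0],
    [-0.2, -8, 0],
    [-0.2, -8, 0],
    [-0.2, -8, 0],
    [-0.2, -8, 0],
    [-0.2, -8, 0],
    [-0.2, -8, 0],
    [-0.2, -8, 0],
    [-0.2, -8, 0],
    [-0.2, -8, 0],
    [-0.2, -8, 0],
    [-0.2, -8, 0],
    [-0.2, -8, 0],
    [-0.2, -8, 0],
    [-0.2, -8, 0],
    [-0.2, -8, 0],
    [-0.2, -8, 0],
    [-0.2, -8, 0],
    [-0.2, -8, 0],
    [0, 0, 0],
  ],
  twist=[
    [0, 0, -0.06],
    [0, 0, -0.06],
    [0, 0, -0.06],
    [0, 0, -0.06],
    [0, 0, -0.06],
    [0, 0, -0.06],
    [0, 0, -0.06],
    [0, 0, -0.06],
    [0, 0, -0.06],
    [0, 0, -0.06],
    [0, 0, -0.06],
    [0, 0, -0.06],
    [0, 0, -0.06],
    [0, 0, -0.06],
    [0, 0, -0.06],
    [0, 0, -0.06],
    [0, 0, -0.06],
    [0, 0, -0.06],
    [0, 0, -0.06],
    [0, 0, 0],
  ],
)

```text
t: 10.7
tool_pos: [0.6114, -0.1371, 0.0982]
ee_rot: [0.002, 0.795, -0.607, -0.004]
ft_force: [-7.1, 1.8, 1.1]
finger_gap: 0.475
```

Run:
```python
from h import *
R,s=st()
d=s['tool_pos'][:2]-[.579,-.008];print(np.arctan2(d[1],d[0]),np.hypot(*d))
zoom('side','s8',proj('side',[.58,-.03,.1]),4)
zoom('top','t8',proj('top',[.55,-.03,.13]),4)
```

```text
t 10.7 p [ 0.6114 -0.1371  0.0982] yaw -1.3036 tilt [-0.008  0.001 -1.   ] F [-7.1  1.8  1.1] gap 0.475 j [ 0.03  0.48  0.09 -0.   -1.19  0.24]
-1.3249429602911713 0.13307432119135565
```

View pics/s8.png

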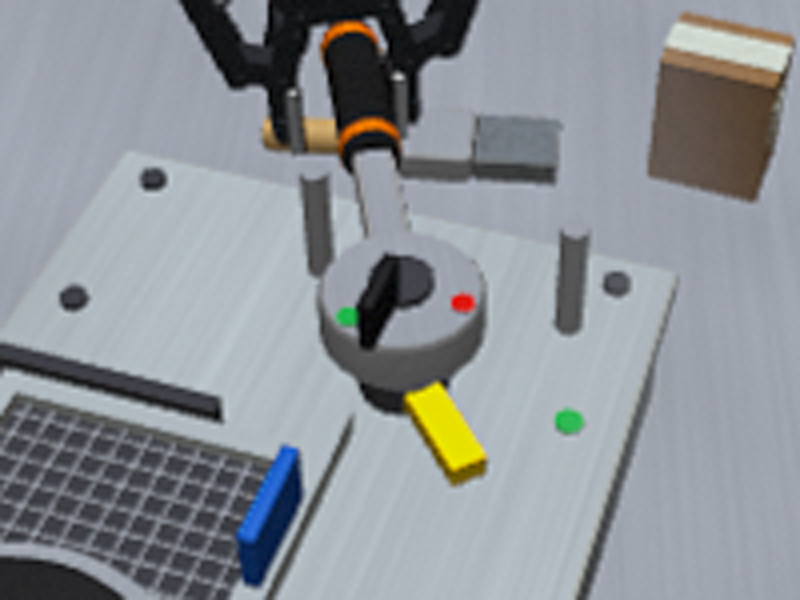

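View pics/t8.png

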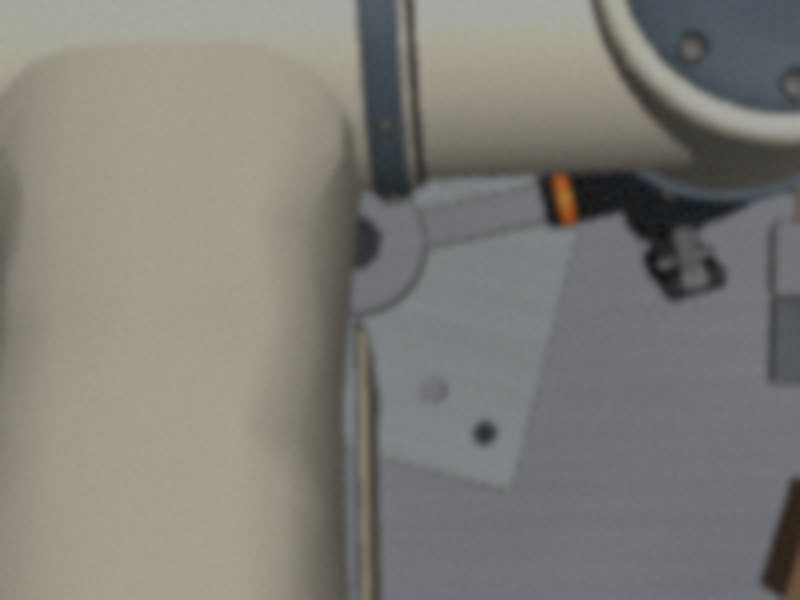

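Dog is at roughly 0.75 rad. I'll finish this stroke, then click back and make the second one.

Emit:
arm_command(
  hand=[135, 135, 135, 135, 135, 135, 135, 135, 135, 135, 135, 135, 135, 135, 135, 135],
  xyz=[
    [-0.2, -6.6, 0],
    [-0.2, -6.6, 0],
    [0, 0, 0],
    [-0.6, 13.3, -1],
    [-0.6, 13.3, 0],
    [-0.6, 13.3, 0],
    [-0.6, 13.3, 0],
    [-0.6, 13.3, 0],
    [-0.6, 13.3, 0],
    [-0.6, 13.3, 0],
    [-0.6, 13.3, 0],
    [-0.6, 13.3, 0],
    [-0.6, 13.3, 0],
    [-0.6, 13.3, 0],
    [-0.3, 9, 0],
    [0, 0, 0],
  ],
  twist=[
    [0, 0, -0.05],
    [0, 0, -0.05],
    [0, 0, 0],
    [0, 0, 0.1],
    [0, 0, 0.1],
    [0, 0, 0.1],
    [0, 0, 0.1],
    [0, 0, 0.1],
    [0, 0, 0.1],
    [0, 0, 0.1],
    [0, 0, 0.1],
    [0, 0, 0.1],
    [0, 0, 0.1],
    [0, 0, 0.1],
    [0, 0, 0.07],
    [0, 0, 0],
  ],
)

```text
t: 12.13
tool_pos: [0.4841, -0.1031, 0.1018]
ee_rot: [0.001, -0.372, 0.928, -0.002]
ft_force: [1.0, -6.2, 0.1]
finger_gap: 0.467
```

Run:
```python
from h import *
R,s=st()
d=s['tool_pos'][:2]-[.579,-.008];print(np.arctan2(d[1],d[0]),np.hypot(*d))
zoom('side','s9',proj('side',[.56,-.03,.1]),4)
for c in ('side','top'):
  for a in bot.place_of('dog_tip',c)[:1]:
    p=atz(c,a['xy'],.095);e=p[:2]-[.579,-.008];print(a['score'],np.hypot(*e),np.arctan2(e[1],e[0])+.262-np.pi/2)
```

```text
t 12.1333 p [ 0.4841 -0.1031  0.1018] yaw -2.379 tilt [ 0.003 -0.003 -1.   ] F [ 1.  -6.2  0.1] gap 0.467 j [ 0.11  0.23 -0.27  0.   -1.07 -0.92]
-2.355045653721193 0.1343577355061073
0.68 0.05674061573221116 0.5222913086930645
```

View pics/s9.png

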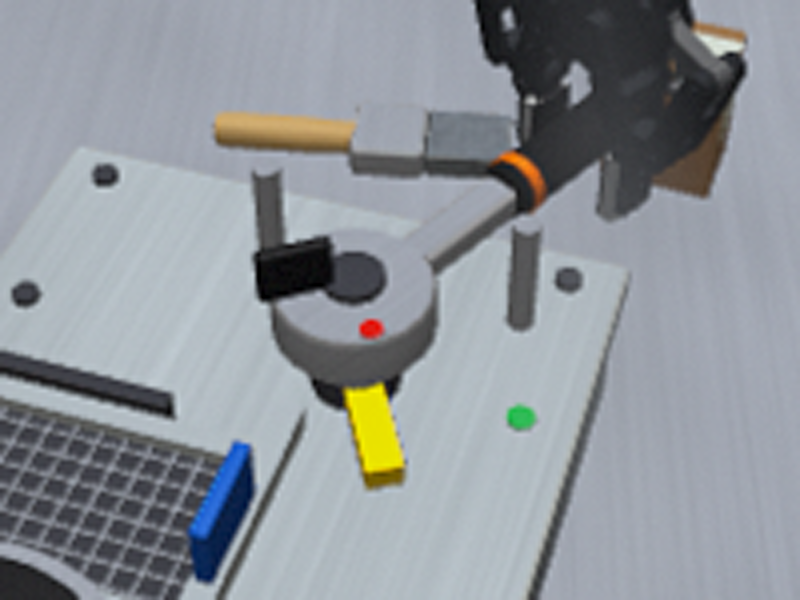

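The clockwise return dragged the dog back a little, to about 0.52 rad. I'll take a bit more clockwise and then a second stroke.

Emit:
arm_command(
  hand=[135, 135, 135],
  xyz=[
    [-0.2, 6.6, 1],
    [-0.2, 6.6, 0],
    [0, 0, 0],
  ],
  twist=[
    [0, 0, 0.035],
    [0, 0, 0.035],
    [0, 0, 0],
  ],
)

```text
t: 12.53
tool_pos: [0.4751, -0.0919, 0.1002]
ee_rot: [0.001, -0.34, 0.941, -0.0]
ft_force: [-0.9, -0.4, 0.0]
finger_gap: 0.469
```

Emit:
arm_command(
  hand=[135, 135, 135, 135, 135, 135, 135, 135, 135, 135, 135, 135, 135, 135, 135, 135, 135, 135, 135, 135],
  xyz=[
    [-0.2, -8, 0],
    [-0.2, -8, 0],
    [-0.2, -8, 0],
    [-0.2, -8, 0],
    [-0.2, -8, 0],
    [-0.2, -8, 0],
    [-0.2, -8, 0],
    [-0.2, -8, 0],
    [-0.2, -8, 0],
    [-0.2, -8, 0],
    [-0.2, -8, 0],
    [-0.2, -8, 0],
    [-0.2, -8, 0],
    [-0.2, -8, 0],
    [-0.2, -8, 0],
    [-0.2, -8, 0],
    [-0.2, -8, 0],
    [-0.2, -8, 0],
    [-0.2, -8, 0],
    [-0.2, -8, 0],
  ],
  twist=[
    [0, 0, -0.06],
    [0, 0, -0.06],
    [0, 0, -0.06],
    [0, 0, -0.06],
    [0, 0, -0.06],
    [0, 0, -0.06],
    [0, 0, -0.06],
    [0, 0, -0.06],
    [0, 0, -0.06],
    [0, 0, -0.06],
    [0, 0, -0.06],
    [0, 0, -0.06],
    [0, 0, -0.06],
    [0, 0, -0.06],
    [0, 0, -0.06],
    [0, 0, -0.06],
    [0, 0, -0.06],
    [0, 0, -0.06],
    [0, 0, -0.06],
    [0, 0, -0.06],
  ],
)

```text
t: 14.2
tool_pos: [0.6152, -0.1345, 0.0984]
ee_rot: [0.003, 0.813, -0.583, -0.004]
ft_force: [-11.9, -1.4, 7.1]
finger_gap: 0.466
```

```bash
cat >> h.py <<'E'
def chk(f):
    R,s=st();d=s['tool_pos'][:2]-[.579,-.008];print('tcp ang',np.arctan2(d[1],d[0]),np.hypot(*d))
    zoom('side',f,proj('side',[.56,-.03,.1]),4)
    for a in bot.place_of('dog_tip','side')[:1]:
        p=atz('side',a['xy'],.095);e=p[:2]-[.579,-.008];print('bolt',a['score'],np.hypot(*e),(np.arctan2(e[1],e[0])+.262-np.pi/2)%6.28)
    for a in bot.place_of('handle_grip','side')[:1]:
        p=atz('side',a['xy'],.123);e=p[:2]-[.579,-.008];print('handle',a['score'],np.hypot(*e),np.arctan2(e[1],e[0])+.262+np.pi/2+.6)
E
python3 -c "
from h import *
chk('s10')"
```

```text
t 14.2 p [ 0.6152 -0.1345  0.0984] yaw -1.2444 tilt [-0.01  0.   -1.  ] F [-11.9  -1.4   7.1] gap 0.466 j [ 0.03  0.48  0.1  -0.   -1.2   0.29]
tcp ang -1.2923725677802407 0.13155544759752055
bolt 0.64 0.052297177042886674 1.344930418784228
handle 0.89 0.12158570926656621 1.0937854516784542
```

View pics/s10.png

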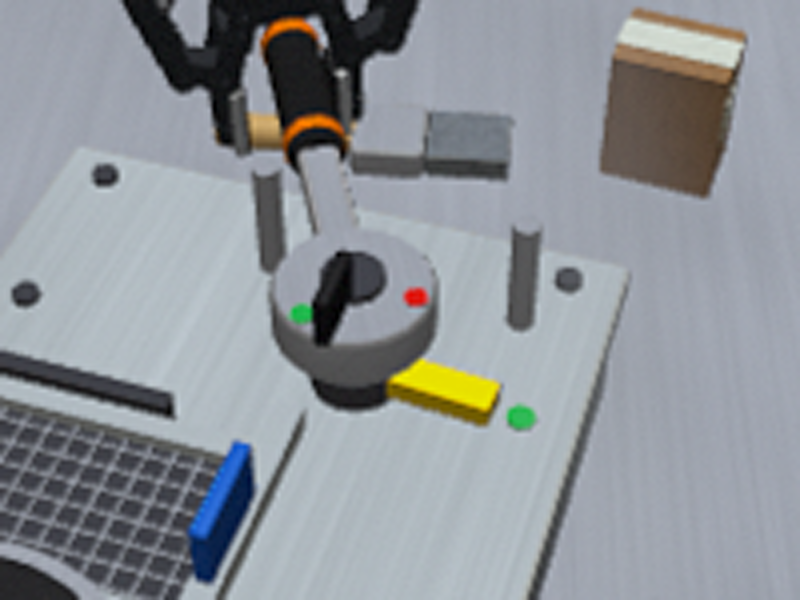

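Bolt is at about 1.34 rad, so I'll do one more partial stroke for margin.

Emit:
arm_command(
  hand=[135, 135, 135, 135, 135, 135, 135, 135, 135, 135],
  xyz=[
    [-0.3, 11.7, -2],
    [-0.5, 11.7, 0],
    [-0.5, 11.7, 0],
    [-0.5, 11.7, 0],
    [-0.5, 11.7, 0],
    [-0.5, 11.7, 0],
    [-0.5, 11.7, 0],
    [-0.5, 11.7, 0],
    [-0.5, 11.7, 0],
    [0, 0, 0],
  ],
  twist=[
    [0, 0, 0.08],
    [0, 0, 0.09],
    [0, 0, 0.09],
    [0, 0, 0.09],
    [0, 0, 0.09],
    [0, 0, 0.09],
    [0, 0, 0.09],
    [0, 0, 0.09],
    [0, 0, 0.09],
    [0, 0, 0],
  ],
)

```text
t: 15.18
tool_pos: [0.5183, -0.1263, 0.1018]
ee_rot: [0.002, -0.519, 0.855, -0.001]
ft_force: [4.1, -1.0, -2.2]
finger_gap: 0.469
```

Emit:
arm_command(
  hand=[135, 135, 135, 135, 135, 135, 135, 135, 135, 135, 135, 135, 135, 135, 135, 135],
  xyz=[
    [-0.2, -8, 0],
    [-0.2, -8, 0],
    [-0.2, -8, 0],
    [-0.2, -8, 0],
    [-0.2, -8, 0],
    [-0.2, -8, 0],
    [-0.2, -8, 0],
    [-0.2, -8, 0],
    [-0.2, -8, 0],
    [-0.2, -8, 0],
    [-0.2, -8, 0],
    [-0.2, -8, 0],
    [-0.2, -8, 0],
    [-0.2, -8, 0],
    [0, 0, 0],
    [0, 0, 0],
  ],
  twist=[
    [0, 0, -0.06],
    [0, 0, -0.06],
    [0, 0, -0.06],
    [0, 0, -0.06],
    [0, 0, -0.06],
    [0, 0, -0.06],
    [0, 0, -0.06],
    [0, 0, -0.06],
    [0, 0, -0.06],
    [0, 0, -0.06],
    [0, 0, -0.06],
    [0, 0, -0.06],
    [0, 0, -0.06],
    [0, 0, -0.06],
    [0, 0, 0],
    [0, 0, 0],
  ],
)

```text
t: 16.52
tool_pos: [0.6228, -0.1337, 0.1001]
ee_rot: [0.002, 0.823, -0.567, -0.003]
ft_force: [-7.6, -0.6, 2.8]
finger_gap: 0.476
```

```bash
python3 -c "
from h import *
chk('s11')"
```

```text
t 16.5167 p [ 0.6228 -0.1337  0.1001] yaw -1.2067 tilt [-0.007  0.001 -1.   ] F [-7.6 -0.6  2.8] gap 0.476 j [ 0.03  0.49  0.13 -0.   -1.21  0.33]
tcp ang -1.2357704858494147 0.13306300444973834
bolt 0.58 0.05620362743656151 1.4299374256979056
handle 0.9 0.13484824288918457 1.1368307049707176
```

View pics/s11.png

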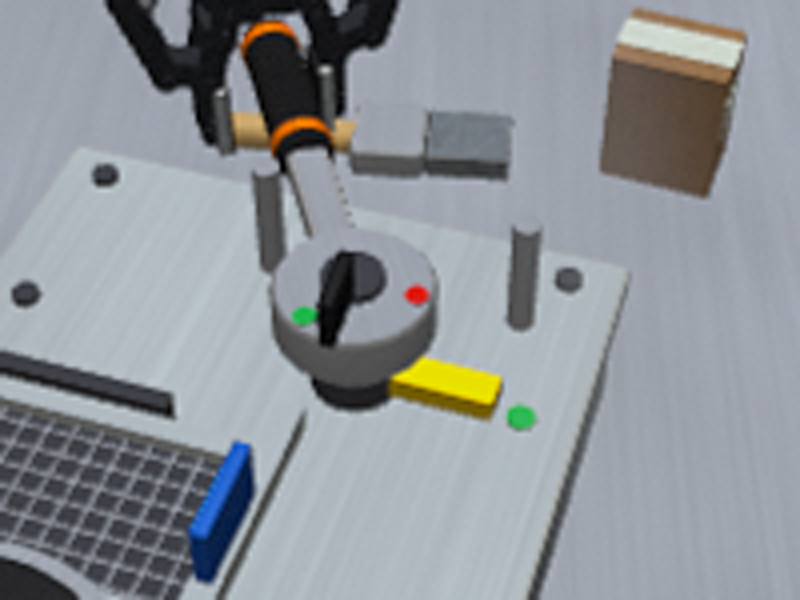

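Emit:
arm_command(
  hand=[135, 135, 135, 135, 135, 135, 135, 135, 135, 135, 135, 135, 135, 135],
  xyz=[
    [-0.5, 12, -1],
    [-0.5, 12, 0],
    [-0.5, 12, 0],
    [-0.5, 12, 0],
    [-0.5, 12, 0],
    [-0.5, 12, 0],
    [-0.5, 12, 0],
    [-0.5, 12, 0],
    [-0.5, 12, 0],
    [-0.5, 12, 0],
    [-0.5, 12, 0],
    [-0.5, 12, 0],
    [-0.5, 12, 0],
    [0, 0, 0],
  ],
  twist=[
    [0, 0, 0.09],
    [0, 0, 0.09],
    [0, 0, 0.09],
    [0, 0, 0.09],
    [0, 0, 0.09],
    [0, 0, 0.09],
    [0, 0, 0.09],
    [0, 0, 0.09],
    [0, 0, 0.09],
    [0, 0, 0.09],
    [0, 0, 0.09],
    [0, 0, 0.09],
    [0, 0, 0.09],
    [0, 0, 0],
  ],
)

```text
t: 17.83
tool_pos: [0.4811, -0.1009, 0.1025]
ee_rot: [0.0, -0.372, 0.928, 0.0]
ft_force: [-0.4, 0.4, 0.2]
finger_gap: 0.469
```

```bash
python3 -c "
from h import *
chk('s12')"
```

```text
t 17.8333 p [ 0.4811 -0.1009  0.1025] yaw -2.3798 tilt [ 0.     0.001 -1.   ] F [-0.4  0.4  0.2] gap 0.469 j [ 0.11  0.22 -0.28 -0.   -1.07 -0.92]
tcp ang -2.3822178724493916 0.13491595116303323
bolt 0.69 0.055875032466712785 1.3052048108905887
handle 0.63 0.12452061443406037 0.08952762778301382
```

View pics/s12.png

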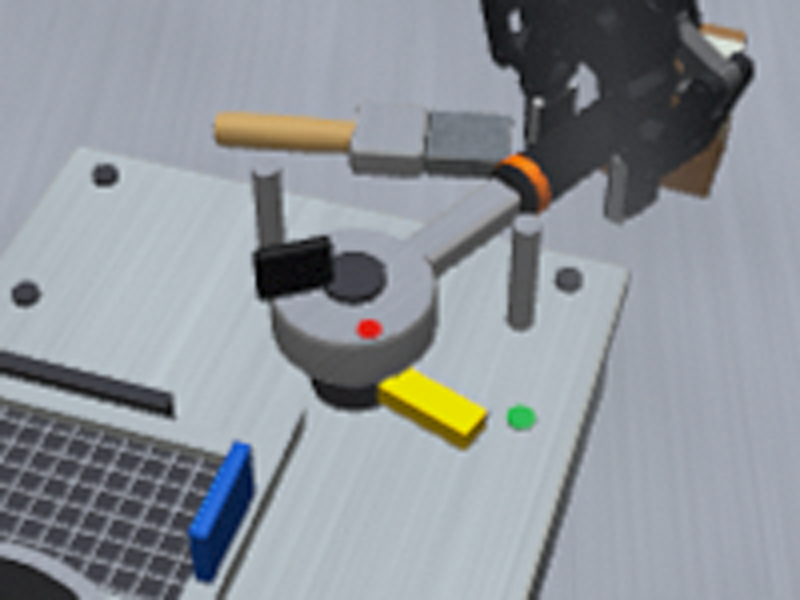

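Emit:
arm_command(
  hand=[135, 135, 135, 135, 135, 135, 135, 135, 135, 135, 135, 135, 135, 135, 135, 135, 135, 135, 135, 135],
  xyz=[
    [-0.2, -8, 1],
    [-0.2, -8, 0],
    [-0.2, -8, 0],
    [-0.2, -8, 0],
    [-0.2, -8, 0],
    [-0.2, -8, 0],
    [-0.2, -8, 0],
    [-0.2, -8, 0],
    [-0.2, -8, 0],
    [-0.2, -8, 0],
    [-0.2, -8, 0],
    [-0.2, -8, 0],
    [-0.2, -8, 0],
    [-0.2, -8, 0],
    [-0.2, -8, 0],
    [-0.2, -8, 0],
    [-0.2, -8, 0],
    [-0.2, -8, 0],
    [0, 0, 0],
    [0, 0, 0],
  ],
  twist=[
    [0, 0, -0.06],
    [0, 0, -0.06],
    [0, 0, -0.06],
    [0, 0, -0.06],
    [0, 0, -0.06],
    [0, 0, -0.06],
    [0, 0, -0.06],
    [0, 0, -0.06],
    [0, 0, -0.06],
    [0, 0, -0.06],
    [0, 0, -0.06],
    [0, 0, -0.06],
    [0, 0, -0.06],
    [0, 0, -0.06],
    [0, 0, -0.06],
    [0, 0, -0.06],
    [0, 0, -0.06],
    [0, 0, -0.06],
    [0, 0, 0],
    [0, 0, 0],
  ],
)

```text
t: 19.65
tool_pos: [0.611, -0.1384, 0.0995]
ee_rot: [0.002, 0.797, -0.604, -0.004]
ft_force: [-6.4, 1.3, 2.5]
finger_gap: 0.474
```

```bash
python3 -c "
from h import *
chk('s13')"
```

```text
t 19.65 p [ 0.611  -0.1384  0.0995] yaw -1.2965 tilt [-0.008  0.001 -1.   ] F [-6.4  1.3  2.5] gap 0.474 j [ 0.03  0.48  0.09 -0.   -1.2   0.25]
tcp ang -1.3299486612713556 0.13422940411408618
bolt 0.67 0.054849719140879695 2.11191302081728
handle 0.6 0.12637529738282924 1.038152514327118
```

View pics/s13.png

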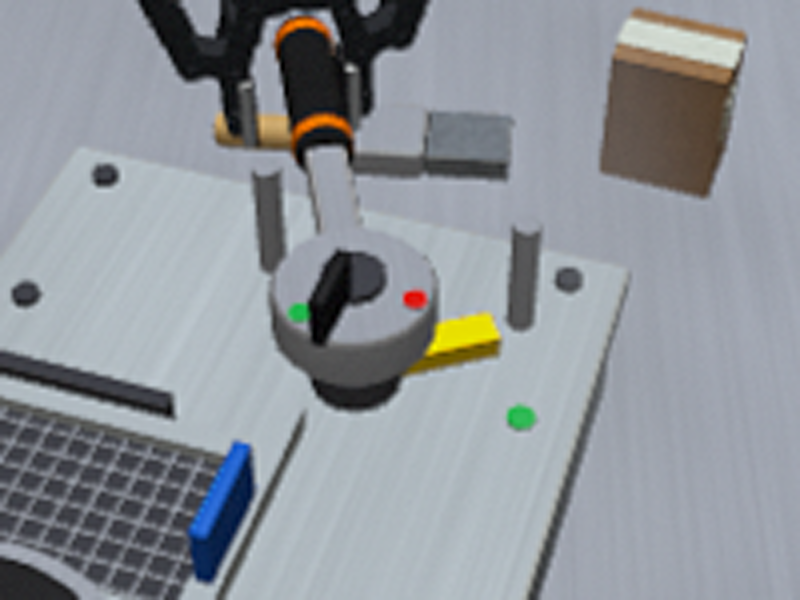

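The bolt is now at about 2.0 rad, well past a quarter turn, with the lever still on loosen. Next I'll release and go to the blue tab.

Emit:
arm_command(
  hand=[135, 135, 135, 135, 135, 180, 180, 180, 180, 180, 180, 180, 180, 180, 180, 180, 180],
  xyz=[
    [0, 5, 0],
    [0, 0, -20],
    [0, 0, -40],
    [0, 0, -40],
    [-30, -11, 0],
    [-30, -11, 0],
    [-30, -11, 0],
    [-30, -11, 0],
    [-31, -10, 0],
    [-31, -10, 0],
    [-31, -10, 0],
    [0, 0, 0],
    [0, 0, 0],
    [0, 0, 0],
    [0, 0, 0],
    [0, 0, 0],
    [0, 0, 0],
  ],
  twist=[
    [0, 0, 0],
    [0, 0, 0],
    [0, 0, 0],
    [0, 0, 0],
    [0, 0, 0],
    [0, 0, 0],
    [0, 0, 0],
    [0, 0, 0],
    [0, 0, 0],
    [0, 0, 0],
    [0, 0, 0],
    [0, 0, 0.107],
    [0, 0, 0.107],
    [0, 0, 0.107],
    [0, 0, 0.107],
    [0, 0, 0.107],
    [0, 0, 0],
  ],
)

```text
t: 21.22
tool_pos: [0.6233, 0.0851, 0.201]
ee_rot: [0.0, -0.607, 0.794, 0.0]
ft_force: [0.3, -0.7, -0.3]
finger_gap: 0.295
```

```bash
python3 -c "
from h import *
st([.62,.085,.107],-1.833)
for a in bot.place_of('tab','side')[:1]: print(a)
zoom('side','s14',proj('side',[.60,.03,.1]),4)
for a in bot.place_of('tab','side')[:1]: print(a, atz('side',a['xy'],.111))
"
```

```text
t 21.2167 p [0.6233 0.0851 0.201 ] yaw -1.8358 tilt [ 0.  0. -1.] F [ 0.3 -0.7 -0.3] gap 0.295 j [ 0.38  0.42  0.27 -0.   -1.42 -0.65]
tool mm [ 1.   3.1 94. ]
twist z -0.00278232927752331
{'xy': [237.4, 269.3], 'score': 0.57}
{'xy': [236.2, 271.7], 'score': 0.67} [0.62118402 0.08870092 0.111     ]
```

View pics/s14.png

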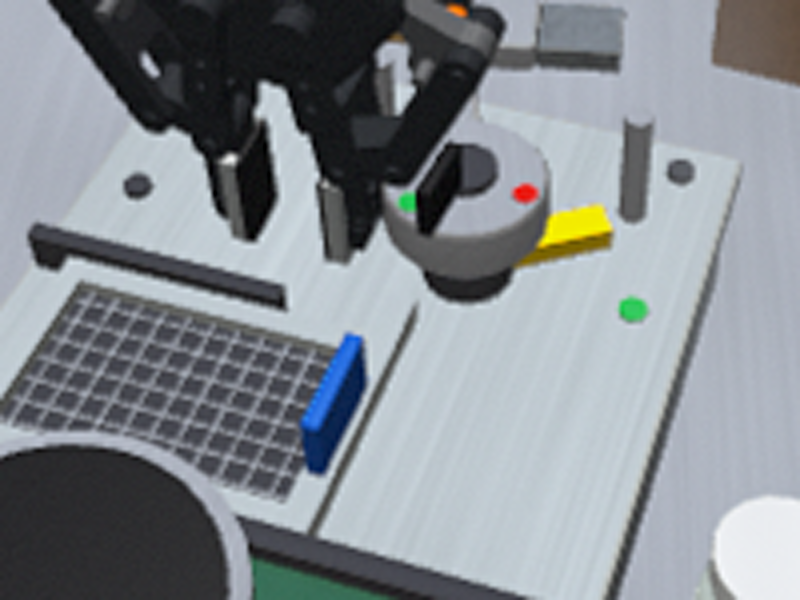

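Emit:
arm_command(
  hand=[180, 180, 180, 180],
  xyz=[
    [1, 3, 10],
    [0, 0, 25],
    [0, 0, 20],
    [0, 0, 0],
  ],
  twist=[
    [0, 0, 0],
    [0, 0, 0],
    [0, 0, 0],
    [0, 0, 0],
  ],
)

```text
t: 21.7
tool_pos: [0.6172, 0.0846, 0.1416]
ee_rot: [-0.004, -0.609, 0.793, 0.002]
ft_force: [-0.3, -0.5, -1.6]
finger_gap: 0.294
```

```bash
python3 -c "
from h import *
st([.62,.086,.107],-1.833)
zoom('side','s15',proj('side',[.60,.03,.1]),4)
"
```

```text
t 21.7 p [0.6172 0.0846 0.1416] yaw -1.8316 tilt [-0.008 -0.001 -1.   ] F [-0.3 -0.5 -1.6] gap 0.294 j [ 0.39  0.44  0.15 -0.   -1.29 -0.65]
tool mm [-2.1 -2.6 34.6]
twist z 0.0013716452118426314
```

View pics/s15.png

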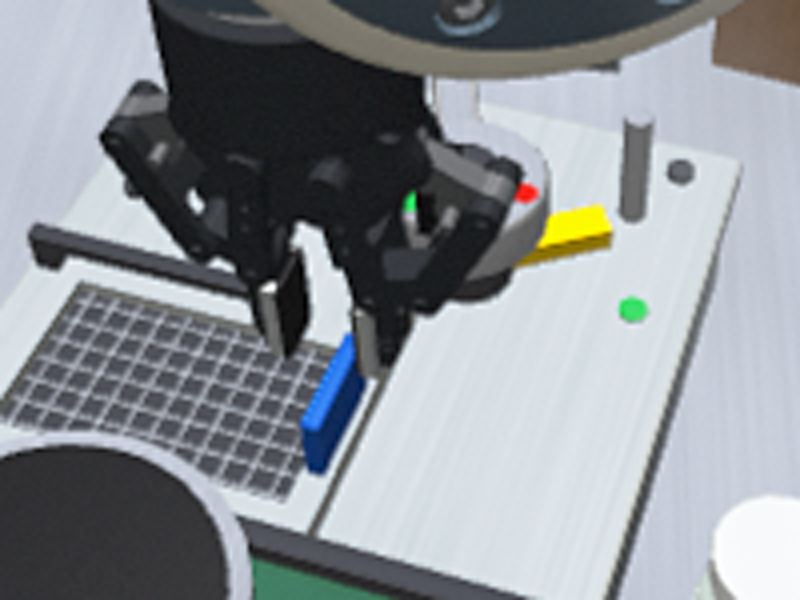

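Emit:
arm_command(
  hand=[180, 180, 180, 180, 180],
  xyz=[
    [-2, 0, 10],
    [0, 0, 12],
    [0, 0, 12],
    [0, 0, 0],
    [0, 0, 0],
  ],
  twist=[
    [0, 0, 0],
    [0, 0, 0],
    [0, 0, 0],
    [0, 0, 0],
    [0, 0, 0],
  ],
)

```text
t: 22.17
tool_pos: [0.6207, 0.087, 0.1129]
ee_rot: [0.0, -0.609, 0.793, -0.0]
ft_force: [-0.0, -0.7, -0.7]
finger_gap: 0.295
```

```bash
python3 -c "
from h import *
st([.62,.086,.107],-1.833)
zoom('side','s16',proj('side',[.60,.03,.1]),4)
"
```

```text
t 22.1667 p [0.6207 0.087  0.1129] yaw -1.8329 tilt [ 0.001 -0.    -1.   ] F [-0.  -0.7 -0.7] gap 0.295 j [ 0.39  0.46  0.1   0.   -1.21 -0.65]
tool mm [1.1 0.4 5.9]
twist z 0.00011010137689138055
```

View pics/s16.png

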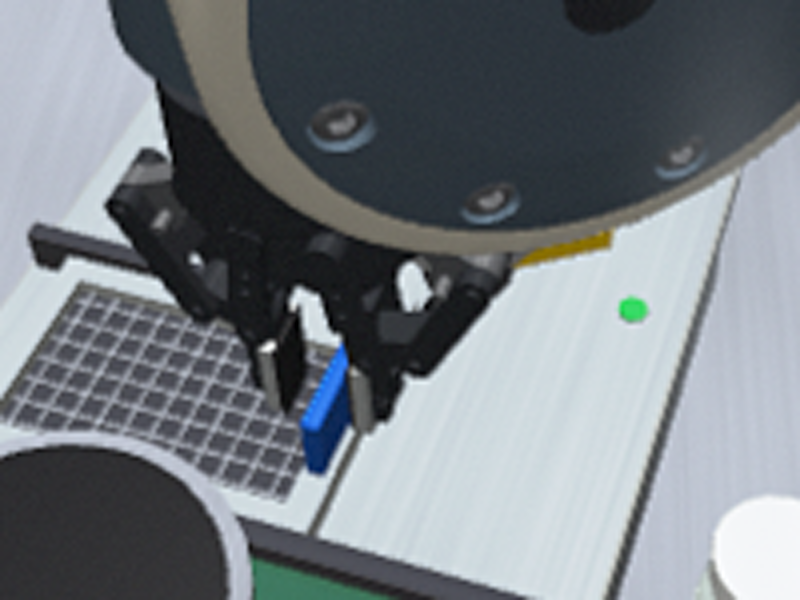

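Emit:
arm_command(
  hand=[180, 180, 180, 180, 180, 180, 180, 180, 180, 180, 180, 180, 180, 180, 180, 180, 180, 180],
  xyz=[
    [0, 0, 5],
    [0, 5, 0],
    [0, 5, 0],
    [0, 5, 0],
    [0, 5, 0],
    [0, 5, 0],
    [0, 5, 0],
    [0, 5, 0],
    [0, 5, 0],
    [0, 5, 0],
    [0, 5, 0],
    [0, 5, 0],
    [0, 5, 0],
    [0, 5, 0],
    [0, 5, 0],
    [0, 5, 0],
    [0, 5, 0],
    [0, 0, 0],
  ],
  twist=[
    [0, 0, 0],
    [0, 0, 0],
    [0, 0, 0],
    [0, 0, 0],
    [0, 0, 0],
    [0, 0, 0],
    [0, 0, 0],
    [0, 0, 0],
    [0, 0, 0],
    [0, 0, 0],
    [0, 0, 0],
    [0, 0, 0],
    [0, 0, 0],
    [0, 0, 0],
    [0, 0, 0],
    [0, 0, 0],
    [0, 0, 0],
    [0, 0, 0],
  ],
)

```text
t: 23.72
tool_pos: [0.5415, 0.1077, 0.1071]
ee_rot: [-0.001, -0.608, 0.794, 0.0]
ft_force: [-0.1, -0.1, 0.3]
finger_gap: 0.296
```

```bash
python3 -c "
from h import *
st()
zoom('side','s17',proj('side',[.57,.05,.1]),4)
"
```

```text
t 23.7167 p [0.5415 0.1077 0.1071] yaw -1.8336 tilt [-0.002 -0.    -1.   ] F [-0.1 -0.1  0.3] gap 0.296 j [ 0.48  0.33 -0.11 -0.   -1.13 -0.74]
```

View pics/s17.png

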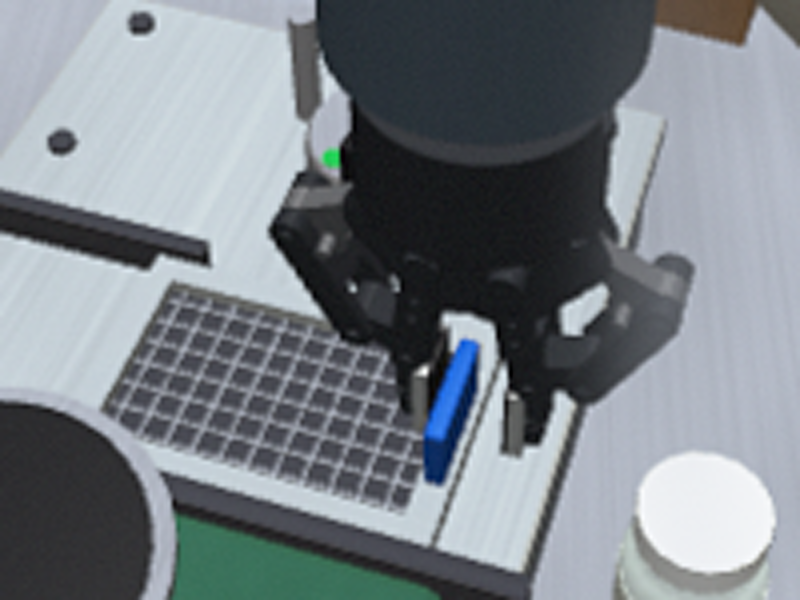

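Cassette is sliding out. I'll push on slowly to the stop.

Emit:
arm_command(
  hand=[180, 180, 180, 180, 180, 180],
  xyz=[
    [0, 3, 0],
    [0, 3, 0],
    [0, 2, 0],
    [0, 2, 0],
    [0, 0, 0],
    [0, 0, 0],
  ],
  twist=[
    [0, 0, 0],
    [0, 0, 0],
    [0, 0, 0],
    [0, 0, 0],
    [0, 0, 0],
    [0, 0, 0],
  ],
)

```text
t: 24.27
tool_pos: [0.5342, 0.1099, 0.1073]
ee_rot: [0.0, -0.608, 0.794, -0.001]
ft_force: [5.1, -2.9, -1.7]
finger_gap: 0.295
```

```bash
python3 -c "
from h import *
st()
zoom('side','s18',proj('side',[.57,.05,.1]),4)
p0=np.array([.6202,.0852])
for a in bot.place_of('tab','side')[:1]:
  p=atz('side',a['xy'],.111);print(a['score'],p,(p[:2]-p0)@[-np.cos(-.262),-np.sin(-.262)])
"
```

```text
t 24.2667 p [0.5342 0.1099 0.1073] yaw -1.8339 tilt [ 0.002 -0.001 -1.   ] F [ 5.1 -2.9 -1.7] gap 0.295 j [ 0.49  0.32 -0.13  0.   -1.12 -0.75]
0.76 [0.54370024 0.10752324 0.111     ] 0.07967112787685993
```

Force has risen to about 6 N at the stop and travel measures about 80 mm. I'll back off 6 mm, lift away, and verify.

Emit:
arm_command(
  hand=[180, 180, 180, 180, 180, 180, 180, 180, 180, 180, 180],
  xyz=[
    [0, -6, 0],
    [0, 0, -15],
    [0, 0, -40],
    [0, 0, -40],
    [0, 0, -20],
    [-35, 0, 0],
    [-40, 0, 0],
    [-40, 0, 0],
    [-40, 0, 0],
    [-40, 0, 0],
    [0, 0, 0],
  ],
  twist=[
    [0, 0, 0],
    [0, 0, 0],
    [0, 0, 0],
    [0, 0, 0],
    [0, 0, 0],
    [0, 0, 0],
    [0, 0, 0],
    [0, 0, 0],
    [0, 0, 0],
    [0, 0, 0],
    [0, 0, 0],
  ],
)

```text
t: 25.28
tool_pos: [0.5895, 0.303, 0.2187]
ee_rot: [-0.002, -0.61, 0.792, 0.001]
ft_force: [-1.6, -0.5, -2.7]
finger_gap: 0.291
```

```bash
python3 -c "
from h import *
st()
zoom('top','t19',proj('top',[.53,-.03,.1]),2.5)
zoom('side','s19',proj('side',[.55,.0,.1]),2.5)
p0=np.array([.6202,.0852])
for c in('side','top'):
  for k,z in(('tab',.111),('dog_tip',.095),('lever_tab',.151),('handle_grip',.123),('jar_mid',.0375),('carton_mid',.04),('brush',0)):
    for a in bot.place_of(k,c)[:1]:
      p=atz(c,a['xy'],z);d=p[:2]-[.579,-.008];print(c,k,round(a['score'],2),p.round(4),'ang',np.arctan2(d[1],d[0]).round(3), ((p[:2]-p0)@[-np.cos(-.262),-np.sin(-.262)]).round(4) if k=='tab' else '')
"
```

```text
t 25.2833 p [0.5895 0.303  0.2187] yaw -1.8294 tilt [-0.004 -0.001 -1.   ] F [-1.6 -0.5 -2.7] gap 0.291 j [ 0.71  0.49  0.43 -0.   -1.51 -0.97]
side tab 0.92 [0.5477 0.1121 0.111 ] ang 1.825 0.077
side jar_mid 0.69 [0.4574 0.1191 0.0375] ang 2.334 
top tab 0.74 [0.5441 0.1011 0.111 ] ang 1.881 0.0776
top dog_tip 0.7 [ 0.5318 -0.0249  0.095 ] ang -2.797 
top lever_tab 0.64 [0.5821 0.0114 0.151 ] ang 1.414 
top handle_grip 0.75 [ 0.5963 -0.135   0.123 ] ang -1.435 
top jar_mid 0.88 [0.4498 0.1192 0.0375] ang 2.364 
top carton_mid 0.67 [ 0.428  -0.2343  0.04  ] ang -2.159 
top brush 0.97 [ 0.5872 -0.2404  0.    ] ang -1.536
```

View pics/t19.png

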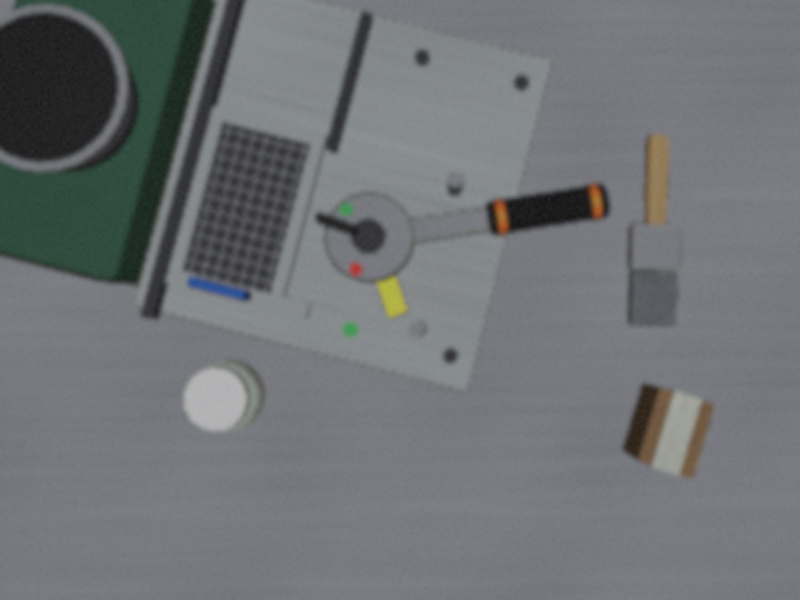

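View pics/s19.png

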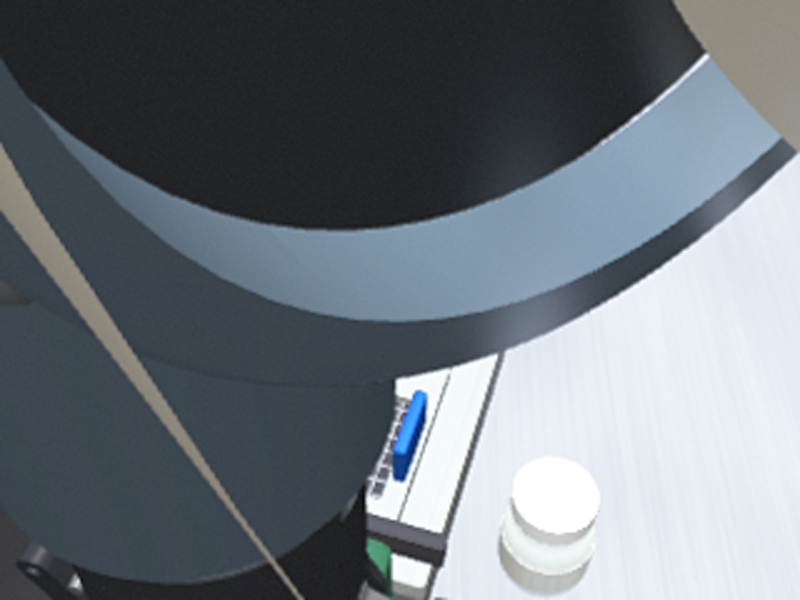

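Emit:
arm_command(
  hand=[180, 180, 180, 180, 180],
  xyz=[
    [0, 0, -20],
    [0, 0, -20],
    [0, 0, 0],
    [0, 0, 0],
    [0, 0, 0],
  ],
  twist=[
    [0, 0, 0],
    [0, 0, 0],
    [0, 0, 0],
    [0, 0, 0],
    [0, 0, 0],
  ],
)

```text
t: 26.5
tool_pos: [0.5897, 0.2972, 0.2618]
ee_rot: [-0.0, -0.608, 0.794, 0.0]
ft_force: [0.2, -0.3, -0.6]
finger_gap: 0.289
```

```bash
python3 -c "
from h import *
st()
print(bot.close_job())"
```

```text
t 26.5 p [0.5897 0.2972 0.2618] yaw -1.8337 tilt [-0.001  0.    -1.   ] F [ 0.2 -0.3 -0.6] gap 0.289 j [ 0.7   0.48  0.52 -0.   -1.61 -0.97]
the job is handed in; nothing more can be done
None
```

I flipped the lever to its loosen stop, backed the bolt off with four anticlockwise handle strokes, and slid the cassette out to its stop. The job went in at 26.5 s with the arm clear of everything; no verdict is reported.

My last checks, all read from the camera images:
- **Lever:** about 0.55 rad clockwise of the direction opposite the handle, read by hand from the last top picture. That puts it at its loosen stop (about 1.0 rad).
- **Bolt:** about 2.1 rad, well past the 1.4 rad needed. The cassette was still in when the bolt got there.
- **Cassette:** 77 to 80 mm out of 80, with the push force rising to about 6 N at the stop.
- **Bystanders:** the jar, carton and brush read within about 10 mm of where they started, which is roughly the noise of the measurement.

Some readings did not agree:
- **Clockwise returns:** each one pulled the bolt back a little, about 0.1 to 0.3 rad, so it took more strokes than I had planned.
- **Lever position:** the trained network put the lever tab at 1.41 rad in the last top picture, while I read about 1.16 rad by hand. I trusted the picture, because both dots and the tab are clearly visible in it.
- **Final side view:** the arm hid the dog, lever, handle, carton and brush, so those last checks come from the top camera only.

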